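# Refit the access cover on the control box and bolt it

### The arm

A 6-joint arm with a two-finger parallel gripper is mounted at the origin on a cart in front of the work surface, level with it; the furniture and walls round the work are solid. World frame = base frame: x ahead of the robot, y to its left, z up, the work surface at z = 0. Lengths are in mm, angles in degrees, forces in N, time in s.
With the tool pointing down it reaches from about 350 to 850 mm from the base axis. Payload 8.1 kg.
Tool frame: the origin (TCP) lies midway between the tips of the shut fingers; the grasp point (between the pads) lies 19 mm behind it; x points along the fingers, z is the direction in which the jaws open and shut, and the axes are right-handed (so a half turn about x gives the same grasp; the last joint's range is limited). The gripper opens to 85 mm and grips with 20 to 120 N. Pads are 22 mm wide; open, the fingers measure 114 mm over their backs; the gripper's body (76 mm by 85 mm) begins 54 mm behind the grasp point. The pads swing forward as they close: fully open they stand 13 mm farther back than shut.
Start: joints at [-76.57, 7.471, 85.268, -0, 87.261, -4.893], TCP at [188.646, -569.577, 231.292] pointing down, gripper open.
Joint ranges: [-169.43, 169.43], [-51.17, 129.36], [1.28, 143.12], [-76.62, 256.62], [0, 156.53], [-152.29, 152.29]. Speed limits (degrees/s): [136.94, 136.94, 159.86, 180, 180, 180].

### API

Orientations are given as [roll, pitch, yaw] about the fixed x, y, z axes, in that order (R = Rz(yaw) Ry(pitch) Rx(roll)).
In Python, from bench import r gives the robot as it stands. The module is installed in compiled form; this text tells all that it offers.
- The arm moves only by the tool servo_tool, never from a script. Its argument "commands" is a list that holds one entry, the list of rows, each a list of 7 numbers: the closure in counts, from 0 (fully open) to 255 (shut), then the shift along the tool's x, y, z in cm, then the turn, a rotation vector about the tool's x, y, z in degrees. A call has 1 to 8 rows; each row is the pose to reach, as a shift and turn from the pose commanded when the call began, along the tool's axes at that moment; what a row does not reach only later rows make up. A row lasts 1/10 s, in which the tool goes at most 50 mm and 8.59 degrees, less where a joint would pass 70% of its speed; a pose out of reach is approached as far as the arm can. A call with a gripper value outside its range is refused whole. The fingers move at their own pace and stop on an object; "force" is the grip in N (left out, the last holds). Time passes only in rows, so rows that repeat a pose let the fingers close. It gives the time, the measured TCP pose, the force and the opening at its end, in the units of the state.
- r.sense(): the state, without advancing time (a new reading comes with each control period).
- r.snapshot(name): name is "side" or "top"; returns (picture, depth): 480x640x3 uint8, red, green, blue; 480x640 float32, mm along the optical axis (not along the pixel's ray), 0 where there is no reading.
- r.calibration(name): a dict with "fx", "fy", "cx", "cy" (pixels), "dist" ([k1, k2, p1, p2, k3] as OpenCV has them; the pictures are not rectified), "pose" (4x4, takes a point from camera to world coordinates). Camera axes: x right, y down, z forward; pixel columns grow to the right and rows downward; lengths in mm; the calibration is good to about 2 mm. A picture is of the moment at which its call begins. calibration takes no time and is no camera call.
- r.hand_in(): hands the job in, once; it reports no verdict.
The state is a dict: "time": time; "joint_pos": joint angles; "qd": joint speeds; "joint_efforts": joint torques, N m; "tool_pos": TCP position; "tcp_rot": TCP orientation; "ft_force": force on the tool from outside, world axes, zero at the start; "wrist_torque": the same for the moment, N m; "finger_gap": finger opening in mm.
Only numpy, scipy, OpenCV 4.12 (cv2) and the standard library are available. Lean on these libraries where they do the work, as an engineer would, in place of code of your own. Each camera call takes 0.05 s, during which the arm holds its last target.

### The job

Close the open white control box: pick up its blue cover by the handle, hold it tilted so that the pale metal lip goes in under the blue ledge of the box, then swing the other edge down until the cover lies flat and fully home in the opening. Then slide the red-knobbed bolt fully home over the edge of the cover and let go. Leave the tin, jar, screwdriver and hex keys beside it where they are.

Things in the scene. Friction and masses are not known exactly. Their poses are not given: they have to be found in the camera images.
- control_box: Open-topped white control box, fixed on the worktop, 169 mm long (its x) x 104 wide (its y), circuit board inside. Origin: on the worktop, z up; the -x end, with a blue ledge, faces roughly to the robot, the bolt is at the +x end. Opening 92 wide between side walls at y = -46 and +46 (tops 44 high, 52 beside the ledge's pocket); it ends at a wall at x = +59, 46 high.
- ledge_edge (a point): Lower inner edge of the blue ledge, mid-width, at (-48, 0, 50) mm in the box's frame; box axes. The ledge spans the width from x = -68 to -48, underside 50 and top 55 above the worktop. It roofs the pocket for the cover's lip: pocket floor 37 above the worktop, back wall at x = -61 mm.
- seat (a point): Where the cover's own origin lies when fully home, at (0, 0, 40) mm in the box's frame; box axes, which the cover's are then parallel to. The underside rests on two rails at this height (x = -47 to 59, |y| = 34 to 46 mm). The seated cover has 3 mm play along x and 4 mm along y, either way.
- cover_grip (a point): Centre of the black handle bar of the loose blue cover (0.13 to 0.25 kg), at (4, 0, 33) mm from the cover's origin on its underside. Axes: x from the lip to the opposite edge, y along the bar, z up out of the top; it starts lying flat on the worktop. Bar 64 long, 12 thick (x), 18 high, on posts at |y| = 24 to 32: grip it mid-length across its 12 mm. 73 mm above the worktop when home.
- cover_lip (a point): Middle of the end face of the cover's bare-metal lip, at (-58, 0, 2) mm from the cover's origin; same axes. Lip 4 thick (z = 0 to 4), 70 wide, x = -58 to -44; the blue plate behind it is 6 thick, 84 wide, x = -44 to +56 mm. A tilt of about 20 degrees, lip end down, takes the lip into the pocket easily.
- bolt (a joint): Travel of the bolt, m: 0 = fully open, 0.018 = fully home; it slides along the box's -x, towards the ledge, with about 2 N friction, and stays where left. It starts within 3 mm of open. Its steel tongue, 24 wide, lies 48 to 52 mm above the worktop, 2 above the seated cover, and overlaps it by 10 when home; pushed home early it would block the cover.
- bolt_knob (a point): On the axis of the bolt's upright red knob, 74 mm above the worktop, 8 below the knob's top. Knob 12 x 12 mm, standing on a foot 18 (x) x 16 (y) whose top is 57 above the worktop; low guides either side (|y| = 14 to 20) reach 53. With the bolt fully open this point is at x = +86, y = 0 in the box's frame. Box axes.
- tin: Bystander: round metal tin, 51 across, 26 high. Origin: centre of its underside.
- hex_keys: Bystander: orange holder of hex keys, 85 (x) x 33 x 28 high. Origin: centre of its underside.
- driver: Bystander: red-handled screwdriver lying along its x, 191 x 25 x 27. Origin: middle of its underside.
- jar: Bystander: small jar with red lid, 43 across, 51 high. Origin: centre of its underside.

How it is judged (in metres and radians):
On the way, in this order (a step that is already met when the one before it is completed fails the run):
1. the cover's lip is under the ledge while the cover is tilted (x of cover_lip in the frame of control_box between -0.066 and -0.05 m and y of cover_lip in the frame of control_box between -0.012 and 0.012 m and z of cover_lip in the frame of control_box between 0.033 and 0.05 m and angle between cover_grip's own z axis and vertical above 0.05 rad), for 0.1 s.
2. the cover lies flat and home, with the bolt still open (x of cover_grip in the frame of control_box between -0.001 and 0.009 m and y of cover_grip in the frame of control_box between -0.006 and 0.006 m and z of cover_grip in the frame of control_box between 0.07 and 0.0755 m and angle between cover_grip's own z axis and vertical below 0.035 rad and angle between the x axis of cover_grip and the x axis of control_box, either way round below 0.12 rad and x of cover_lip in the frame of control_box between -0.063 and -0.053 m and value of joint bolt below 0.006 m), for 0.2 s.
At the end, for the whole second after the job is handed in: The cover lies home in the box: within 5 mm along and 6 mm across of its place, height within 3 mm, tilt under 2 degrees, lip under the ledge; the bolt is within 3.5 mm of fully home and still (x of cover_grip in the frame of control_box between -0.001 and 0.009 m and y of cover_grip in the frame of control_box between -0.006 and 0.006 m and z of cover_grip in the frame of control_box between 0.07 and 0.0755 m and angle between cover_grip's own z axis and vertical below 0.035 rad and angle between the x axis of cover_grip and the x axis of control_box, either way round below 0.12 rad and x of cover_lip in the frame of control_box between -0.063 and -0.053 m and value of joint bolt above 0.0145 m and velocity of joint bolt below 0.005 m/s); the robot touches nothing.
It fails at once if a bystander is moved by more than 3 cm (distance of any of tin, hex_keys, driver, jar from where it was at the start of the episode above 0.03 m).
It also fails if it takes over 51 s, if anything falls off the work surface, if the arm or the gripper's body presses on something with over 40 N, if the wrist force passes 120 N, or if a joint passes its speed limit or range.

## Working session

There is one attempt and no reset: what is moved stays moved. The work goes in short steps, Python scripts to look and compute and a tool call to move; the robot and the scene stay as the last step left them, time stands still between calls to the robot, and variables do not carry over. Pictures are saved under pics/ and viewed, and the job is handed in when it is done.

Besides the shell and the picture viewer there is one more tool, called after "Emit:" as name(argument=value, ...), one argument or row to a line, values as JSON. servo_tool: Moves the arm, as the interface text tells. Its arguments: {"type":"object","properties":{"commands":{"type":"array","items":{"type":"array","items":{"type":"array","items":{"type":"number"}}}},"force":{"type":"number"}},"required":["commands"]}

```bash
mkdir -p pics; ls; python3 - <<'E'
from bench import r
import cv2, numpy as np
print(r.sense())
for n in("top","side"):
    im,d=r.snapshot(n); cv2.imwrite(f"pics/{n}0.png",im[:,:,::-1]); np.save(f"pics/{n}0_d.npy",d)
    print(n,r.calibration(n))
E
```

```text
pics
{'time': 0.0, 'joint_pos': array([-7.65705899e+01,  7.51366688e+00,  8.53295407e+01, -8.79800304e-04,
        8.72630197e+01, -4.89229107e+00]), 'qd': array([ 0.00333081,  0.02636936,  0.07474805, -0.1186903 , -0.0777201 ,
       -0.02553102]), 'joint_efforts': array([-8.44637316e-05, -5.69394743e+01, -5.00551522e+01, -6.76815557e-05,
        1.47216115e-02,  7.25774657e-05]), 'tool_pos': array([ 188.50454943, -569.03086541,  230.25696846]), 'tcp_rot': array([175.5816521 ,  89.89376913, 103.90339605]), 'ft_force': array([-0.38134299, -0.38594864, -0.25566176]), 'wrist_torque': array([0.04223558, 0.05941172, 0.01689197]), 'finger_gap': 85.64417932292753}
top {'fx': 556.6625152175351, 'fy': 556.6625152175351, 'cx': 314.4481641060723, 'cy': 241.49651181190504, 'dist': array([-0.00694231,  0.        ,  0.        ,  0.        ,  0.        ]), 'pose': array([[ 4.71062307e-03, -9.97734085e-01,  6.71156154e-02,
         4.48529889e+02],
       [-9.99973694e-01, -4.32974551e-03,  5.81927881e-03,
        -1.35541530e+02],
       [-5.51549929e-03, -6.71412623e-02, -9.97728235e-01,
         1.15718057e+03],
       [ 0.00000000e+00,  0.00000000e+00,  0.00000000e+00,
         1.00000000e+00]])}
side {'fx': 608.1056968020176, 'fy': 608.1056968020176, 'cx': 317.0800061439261, 'cy': 237.39931663053875, 'dist': array([-0.18734759,  0.        ,  0.        ,  0.        ,  0.        ]), 'pose': array([[-9.98135397e-01, -2.84403545e-02,  5.40080974e-02,
         4.39636791e+02],
       [-5.92229712e-02,  6.65446935e-01, -7.44092075e-01,
         7.32768465e+02],
       [-1.47772805e-02, -7.45903159e-01, -6.65890463e-01,
         8.55886347e+02],
       [ 0.00000000e+00,  0.00000000e+00,  0.00000000e+00,
         1.00000000e+00]])}
```

View pics/top0.png

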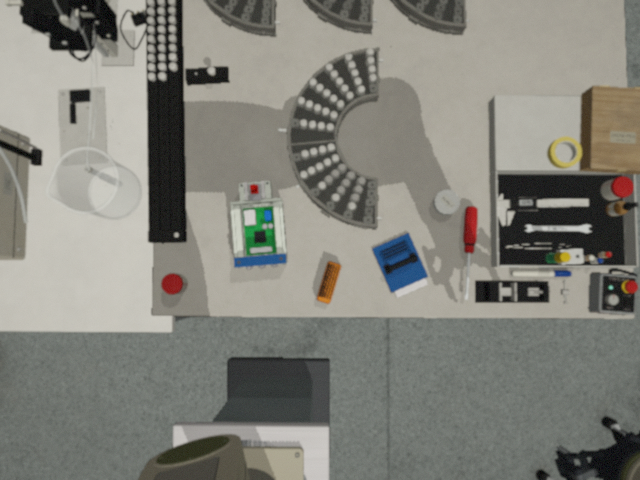

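View pics/side0.png

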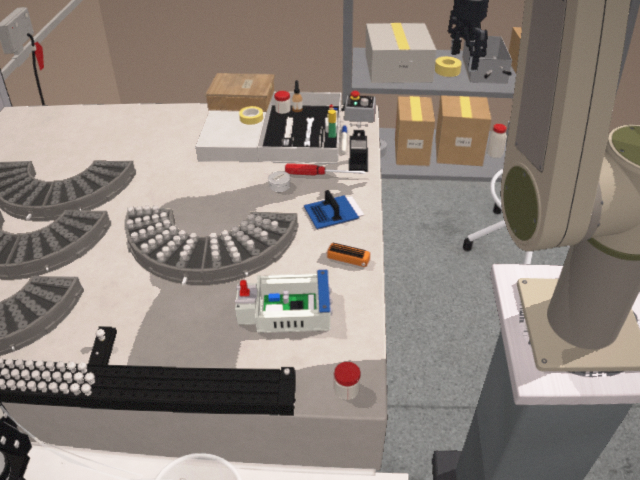

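The top view shows the box near (258,228), with its ledge at the bottom, nearest the robot. The red knob is at (254,188). The cover is at (400,263) with its lip at (410,290). Next I measure these.

```bash
cat > h.py <<'E'
import numpy as np, cv2
from bench import r
def ray(n,uv):
    c=r.calibration(n); K=np.array([[c['fx'],0,c['cx']],[0,c['fy'],c['cy']],[0,0,1]])
    p=cv2.undistortPoints(np.array(uv,float).reshape(-1,1,2),K,c['dist']).reshape(-1,2)
    P=np.array(c['pose']); d=np.c_[p,np.ones(len(p))]@P[:3,:3].T
    return P[:3,3],d
def onz(n,uv,z):
    o,d=ray(n,uv); return o+d*((z-o[2])/d[:,2])[:,None]
def proj(n,X):
    c=r.calibration(n); K=np.array([[c['fx'],0,c['cx']],[0,c['fy'],c['cy']],[0,0,1]])
    P=np.linalg.inv(np.array(c['pose']))
    return cv2.projectPoints(np.array(X,float).reshape(-1,1,3),cv2.Rodrigues(P[:3,:3])[0],P[:3,3],K,c['dist'])[0].reshape(-1,2)
E
python3 - <<'E'
import cv2
t=cv2.imread('pics/top0.png'); s=cv2.imread('pics/side0.png')
def crop(im,x,y,w,h,k,n): cv2.imwrite(n,cv2.resize(im[y:y+h,x:x+w],None,fx=k,fy=k,interpolation=cv2.INTER_CUBIC))
crop(t,220,170,80,100,6,'pics/c1.png'); crop(t,360,220,80,85,6,'pics/c2.png'); crop(s,225,180,150,160,5,'pics/c3.png') if 0 else crop(s,225,180,150,120,5,'pics/c3.png')
crop(s,225,260,120,80,6,'pics/c4.png')
E
```

```text
(no output)
```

View pics/c1.png

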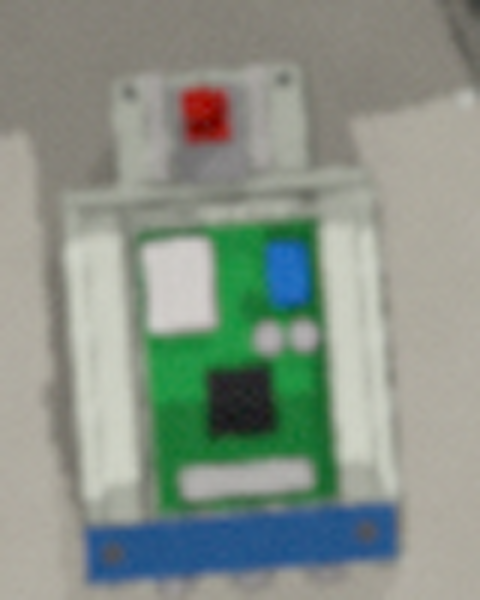

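View pics/c2.png

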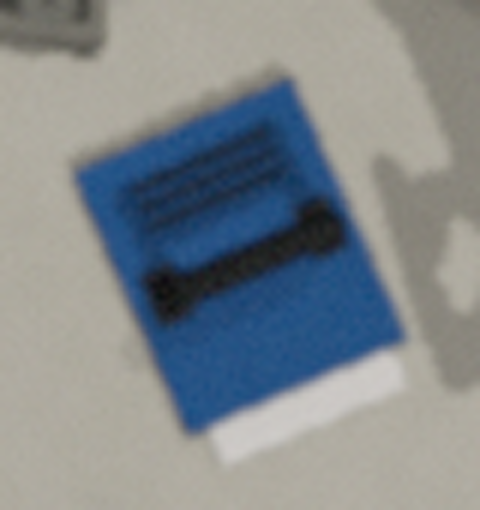

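View pics/c4.png

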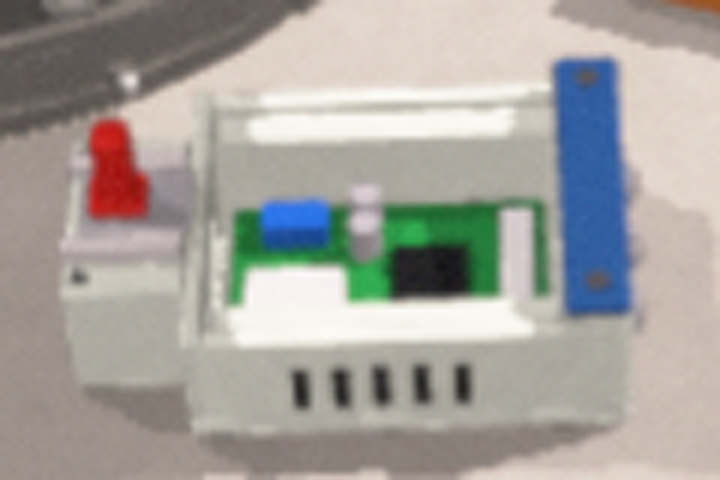

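The top crop shows the ledge as a clear blue bar with the red knob beyond it. The cover crop shows the blue plate, black bar and white lip. Now I compute poses from both views.

```bash
cat > meas.py <<'E'
from h import *
def masks(im):
    hsv=cv2.cvtColor(im,cv2.COLOR_BGR2HSV)
    blue=cv2.inRange(hsv,(100,120,50),(120,255,255))
    red=cv2.inRange(hsv,(0,150,90),(8,255,255))|cv2.inRange(hsv,(172,150,90),(180,255,255))
    return blue,red
def blobs(m,x0,y0,x1,y1):
    mm=np.zeros_like(m); mm[y0:y1,x0:x1]=m[y0:y1,x0:x1]
    c,_=cv2.findContours(mm,cv2.RETR_EXTERNAL,cv2.CHAIN_APPROX_NONE)
    return max(c,key=cv2.contourArea)
def rect(n,cnt,z):
    P=onz(n,cnt.reshape(-1,2),z)[:,:2].astype(np.float32)
    return cv2.minAreaRect(P)
def side_center(cnt):
    m=cv2.moments(cnt); return m['m10']/m['m00'],m['m01']/m['m00']
E
python3 - <<'E'
from meas import *
for n,bb_c,bb_l,bb_k in (("top",(360,220,440,305),(220,245,300,270),(240,175,270,200)),("side",(300,190,365,232),(314,265,340,315),(235,275,255,300))):
    im=cv2.imread(f'pics/{n}0.png'); b,rd=masks(im)
    c=blobs(b,*bb_c); print(n,'cover',rect(n,c,6))
    l=blobs(b,*bb_l); print(n,'ledge',rect(n,l,55), 'z50',rect(n,l,52)[0])
    hull=cv2.boxPoints(cv2.minAreaRect(l)); print(hull.tolist())
    k=blobs(rd,*bb_k); print(n,'knob px',side_center(k),cv2.boundingRect(k),'z82',onz(n,[side_center(k)],82))
d=np.load('pics/top0_d.npy')
print('depth lvl', d[264:268,255:262].mean(), d[260:262,245:280])
E
```

```text
top cover ((484.1156005859375, -304.60205078125), (95.9805908203125, 79.70088195800781), 23.861276626586914)
top ledge ((485.5409851074219, -21.335670471191406), (16.957334518432617, 100.14730072021484), 5.025703430175781) z50 (485.6416931152344, -21.02481460571289)
[[234.4000244140625, 257.800048828125], [284.800048828125, 253.6000213623047], [285.5103759765625, 262.1241455078125], [235.1103515625, 266.32415771484375]]
top knob px (253.8771929824561, 188.63596491228068) (251, 185, 7, 8) z82 [[623.64197465 -10.68257535  82.        ]]
side cover ((484.192626953125, -304.5014953613281), (97.90569305419922, 83.93670654296875), 24.29330062866211)
side ledge ((485.09814453125, -20.746559143066406), (17.82611846923828, 102.23822784423828), 5.299408435821533) z50 (485.2684631347656, -23.569122314453125)
[[317.3371276855469, 270.07916259765625], [327.4095153808594, 269.59954833984375], [329.3778381347656, 310.93438720703125], [319.3054504394531, 311.41400146484375]]
side knob px (243.5719489981785, 288.54280510018214) (240, 280, 9, 16) z82 [[623.51389789   8.24738908  82.        ]]
depth lvl 1120.5416 [[1102.4966 1105.9784 1102.71   1099.8187 1098.214  1102.3015 1101.1709
  1103.1904 1102.8906 1102.3925 1100.7386 1099.8563 1101.383  1104.8075
  1101.7761 1102.1185 1101.373  1104.0284 1103.0573 1097.9711 1103.7343
  1102.7024 1104.3545 1101.2402 1103.8359 1100.8239 1099.3424 1100.1306
  1103.2052 1102.2944 1100.6342 1104.5487 1104.6704 1102.44   1101.5648]
 [1103.2955 1100.063  1098.1509 1103.9518 1102.3611 1104.0723 1102.5706
  1098.9777 1102.7848 1100.4651 1101.3156 1100.2213 1107.4006 1099.4297
  1097.2777 1101.3698 1101.2949 1101.1943 1099.8464 1100.5996 1102.2719
  1099.2852 1099.9203 1102.0048 1100.2075 1101.1753 1101.247  1102.2959
  1101.632  1099.5315 1101.428  1099.604  1105.0173 1101.9557 1100.5172]]
```

```bash
cat > plan.py <<'E'
from h import *
from scipy.spatial.transform import Rotation as Ro
def Rtool(yaw,tilt=0,flip=False):
    # cover/box frame yaw, tilt: lip end down (rot about y by -tilt)
    C=Ro.from_euler('z',yaw,degrees=True).as_matrix()@Ro.from_euler('y',-tilt,degrees=True).as_matrix()
    z=C[:,0]*(-1 if flip else 1); x=-C[:,2]; y=np.cross(z,x)
    return np.c_[x,y,z]
def cur():
    s=r.sense(); return s,np.array(s['tool_pos']),Ro.from_euler('xyz',s['tcp_rot'],degrees=True).as_matrix()
def delta(grasp,R,off=19):
    s,p,Rc=cur()
    tcp=np.array(grasp)+off*R[:,0]
    print('t',round(s['time'],2),'p',p.round(1),'gap',round(s['finger_gap'],1),'F',s['ft_force'].round(1))
    print(' cover-x-ish(z tool)',Rc[:,2].round(3),'x tool',Rc[:,0].round(3))
    print(' -> shift cm',((Rc.T@(tcp-p))/10).round(2),'turn deg',np.degrees(Ro.from_matrix(Rc.T@R).as_rotvec()).round(2))
E
python3 - <<'E'
from plan import *
for f in (0,1): delta((482.3,-305.4,120),Rtool(24.1,0,f))
E
```

```text
t 0.1 p [ 188.5 -569.1  230.4] gap 85.4 F [-1.2  0.1  0.6]
 cover-x-ish(z tool) [ 0.314 -0.949 -0.002] x tool [-0.     0.002 -1.   ]
 -> shift cm [ 12.97  36.18 -15.78] turn deg [-9.578e+01 -6.000e-02 -8.000e-02]
t 0.1 p [ 188.5 -569.1  230.4] gap 85.4 F [-1.2  0.1  0.6]
 cover-x-ish(z tool) [ 0.314 -0.949 -0.002] x tool [-0.     0.002 -1.   ]
 -> shift cm [ 12.97  36.18 -15.78] turn deg [ 8.422e+01 -8.000e-02  6.000e-02]
```

Emit:
servo_tool(
  commands=[
    [[60,0.5,1,-0.5,-4,0,0],[60,1.5,4,-2,-12,0,0],[60,3,8,-4,-20,0,0],[60,4.5,12.5,-6,-28,0,0],[60,6,17,-8,-36,0,0],[60,7,21.5,-10,-44,0,0],[60,7.5,26,-12,-52,0,0],[60,8,29,-13.2,-60,0,0]],
  ],
)

```text
time: 0.9
tool_pos: [423.9, -350.3, 150.4]
tcp_rot: [119.5, 89.9, 108.2]
ft_force: [-0.2, -0.5, 0.7]
finger_gap: 65.7
```

```bash
python3 - <<'E'
from plan import *
delta((482.3,-305.4,100),Rtool(24.1))
E
```

```text
t 0.9 p [ 423.9 -350.3  150.4] gap 65.7 F [-0.2 -0.5  0.7]
 cover-x-ish(z tool) [ 0.981 -0.195 -0.001] x tool [-0.     0.001 -1.   ]
 -> shift cm [6.94 5.54 4.85] turn deg [-3.537e+01 -2.000e-02 -8.000e-02]
```

Emit:
servo_tool(
  commands=[
    [[60,1.5,1.5,1.2,-7,0,0],[60,3,3,2.4,-14,0,0],[60,4.5,4.2,3.6,-21,0,0],[60,5.8,5,4.5,-28,0,0],[60,6.5,5.5,4.8,-34,0,0],[60,6.9,5.5,4.85,-35,0,0],[60,6.9,5.5,4.85,-35,0,0],[60,6.9,5.5,4.85,-35,0,0]],
  ],
)

```text
time: 1.7
tool_pos: [480.9, -309.4, 82.5]
tcp_rot: [-108.2, 90.0, -85.0]
ft_force: [0.0, 0.2, -0.2]
finger_gap: 65.1
```

```bash
python3 - <<'E'
from plan import *
delta((482.3,-305.4,33),Rtool(24.1))
for n in ("top","side"):
    im,d=r.snapshot(n); im=im[:,:,::-1]
    x,y=(350,200) if n=="top" else (270,120)
    cv2.imwrite(f"pics/{n}1.png",cv2.resize(im[y:y+120,x:x+120],None,fx=5,fy=5,interpolation=cv2.INTER_CUBIC))
E
```

```text
t 1.7 p [ 480.9 -309.4   82.5] gap 65.1 F [ 0.   0.2 -0.2]
 cover-x-ish(z tool) [ 0.919  0.393 -0.   ] x tool [ 0. -0. -1.]
 -> shift cm [6.85 0.31 0.29] turn deg [-0.94 -0.    0.01]
```

View pics/side1.png

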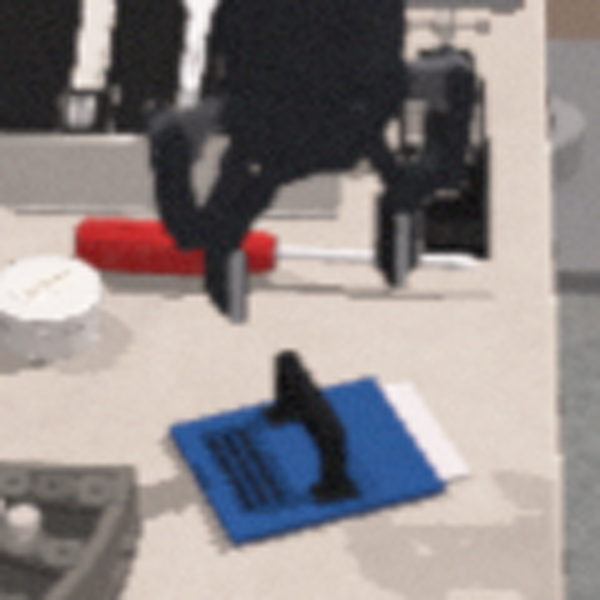

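The side view shows the open fingers straddling the line of the bar, clear of the plate, so I descend.

Emit:
servo_tool(
  commands=[
    [[60,0.8,0.1,0.1,-1,0,0],[60,2,0.3,0.3,-1,0,0],[60,3.5,0.3,0.3,-1,0,0],[60,5,0.3,0.3,-1,0,0],[60,6,0.3,0.3,-1,0,0],[60,6.6,0.3,0.3,-1,0,0],[60,6.8,0.3,0.3,-1,0,0],[60,6.8,0.3,0.3,-1,0,0]],
  ],
)

```text
time: 2.6
tool_pos: [482.7, -305.1, 14.1]
tcp_rot: [115.3, 90.0, 139.6]
ft_force: [0.6, 0.3, 0.7]
finger_gap: 65.6
```

```bash
python3 - <<'E'
from plan import *
delta((482.3,-305.4,33),Rtool(24.1))
E
```

```text
t 2.6 p [ 482.7 -305.1   14.1] gap 65.6 F [0.6 0.3 0.7]
 cover-x-ish(z tool) [ 0.911  0.412 -0.   ] x tool [-0.  0. -1.]
 -> shift cm [ 0.01 -0.01 -0.04] turn deg [ 0.22 -0.01 -0.01]
```

Emit:
servo_tool(
  commands=[
    [[120,0,0,0,0,0,0],[160,0,0,0,0,0,0],[200,0,0,0,0,0,0],[240,0,0,0,0,0,0],[255,0,0,0,0,0,0],[255,0,0,0,0,0,0],[255,0,0,0,0,0,0],[255,0,0,0,0,0,0]],
  ],
  force=70,
)

```text
time: 3.4
tool_pos: [483.1, -305.5, 15.0]
tcp_rot: [-63.9, 89.9, -39.6]
ft_force: [-1.9, 0.4, 5.8]
finger_gap: 10.7
```

Emit:
servo_tool(
  commands=[
    [[255,-0.3,0,0,0,0,0],[255,-1,0,0,0,0,0],[255,-2.5,0,0,0,0,0],[255,-4.5,0,0,0,0,0],[255,-7,0,0,0,0,0],[255,-9.5,0,0,0,0,0],[255,-11.5,0,0,0,0,0],[255,-12.5,0,0,0,0,0]],
  ],
)

```text
time: 4.2
tool_pos: [483.8, -305.9, 142.9]
tcp_rot: [-61.6, 89.8, -37.3]
ft_force: [1.3, -1.0, -2.2]
finger_gap: 10.4
```

```bash
python3 - <<'E'
from plan import *
B=np.array([543.1,-15.8,0]); 
yb=4.8; Rb=Ro.from_euler('z',yb,degrees=True).as_matrix()
delta(B+Rb@np.array([20,0,190]),Rtool(yb,0))
delta(B+Rb@np.array([20,0,190]),Rtool(yb,20))
for n in ("side",):
    im,d=r.snapshot(n); im=im[:,:,::-1]
    x,y=(270,120)
    cv2.imwrite(f"pics/{n}2.png",cv2.resize(im[y:y+120,x:x+120],None,fx=5,fy=5,interpolation=cv2.INTER_CUBIC))
E
```

```text
t 4.2 p [ 483.8 -305.9  142.9] gap 10.4 F [ 1.3 -1.  -2.2]
 cover-x-ish(z tool) [0.911 0.412 0.002] x tool [ 0.003 -0.003 -1.   ]
 -> shift cm [-2.86 23.31 19.25] turn deg [19.53  0.15  0.19]
t 4.2 p [ 483.8 -305.9  142.9] gap 10.4 F [ 1.3 -1.  -2.2]
 cover-x-ish(z tool) [0.911 0.412 0.002] x tool [ 0.003 -0.003 -1.   ]
 -> shift cm [-2.97 23.1  19.86] turn deg [ 19.36 -19.65  -3.22]
```

View pics/side2.png

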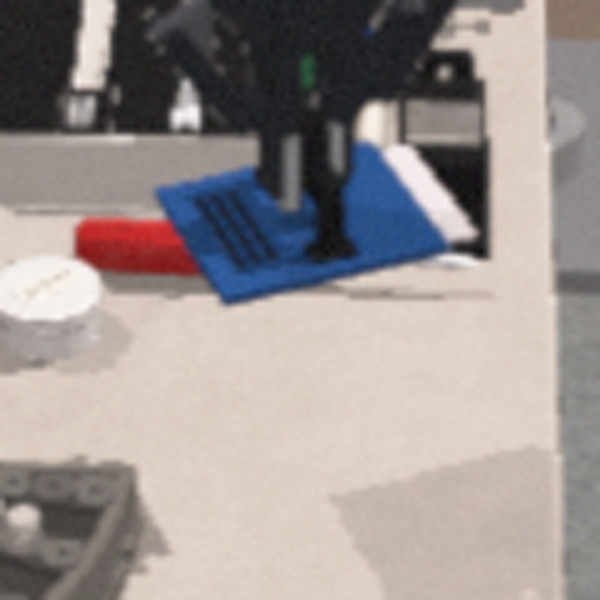

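The side view shows the cover hanging level from the closed fingers. Now I carry it over the box.

Emit:
servo_tool(
  commands=[
    [[255,-0.3,0.5,0.4,1,-1,-0.2],[255,-0.6,1.8,1.5,2.5,-2.5,-0.4],[255,-1,4,3.4,4,-4,-0.7],[255,-1.4,6.5,5.5,6,-6,-1],[255,-1.8,9.3,7.9,8,-8,-1.3],[255,-2.1,12.1,10.3,10,-10,-1.6],[255,-2.4,14.6,12.4,12,-12,-2],[255,-2.7,16.6,14.1,14,-14,-2.3]],
  ],
)

```text
time: 5.05
tool_pos: [541.9, -93.2, 164.6]
tcp_rot: [-1.7, 75.9, 8.5]
ft_force: [-0.4, -0.9, -2.6]
finger_gap: 10.5
```

```bash
python3 - <<'E'
from plan import *
B=np.array([543.1,-15.8,0]); 
yb=4.8; Rb=Ro.from_euler('z',yb,degrees=True).as_matrix()
delta(B+Rb@np.array([10,0,160]),Rtool(yb,20))
E
```

```text
t 5.05 p [541.9 -93.2 164.6] gap 10.5 F [-0.4 -0.9 -2.6]
 cover-x-ish(z tool) [0.954 0.172 0.244] x tool [ 0.242  0.036 -0.97 ]
 -> shift cm [2.89 7.47 2.49] turn deg [ 5.18 -5.85 -1.16]
```

Emit:
servo_tool(
  commands=[
    [[255,0.5,2,0.6,1,-1,-0.2],[255,1,3.8,1.2,2,-2,-0.4],[255,1.7,5.3,1.7,3,-3.2,-0.6],[255,2.3,6.4,2.1,4,-4.4,-0.9],[255,2.6,7.1,2.4,4.8,-5.4,-1.1],[255,2.9,7.5,2.5,5.2,-5.8,-1.2],[255,2.9,7.5,2.5,5.2,-5.8,-1.2],[255,2.9,7.5,2.5,5.2,-5.8,-1.2]],
  ],
)

```text
time: 5.85
tool_pos: [559.9, -16.7, 143.0]
tcp_rot: [-0.5, 70.1, 4.4]
ft_force: [-0.1, 0.8, -2.1]
finger_gap: 10.7
```

```bash
python3 - <<'E'
from plan import *
B=np.array([543.1,-15.8,0]); 
yb=4.8; Rb=Ro.from_euler('z',yb,degrees=True).as_matrix()
delta(B+Rb@np.array([10,0,160]),Rtool(yb,20))
for n in ("top","side"):
    im,d=r.snapshot(n); im=np.ascontiguousarray(im[:,:,::-1]); cv2.imwrite(f"pics/{n}3_raw.png",im); np.save(f"pics/{n}3_d.npy",d)
    x,y=(210,160) if n=="top" else (220,200)
    cv2.imwrite(f"pics/{n}3.png",cv2.resize(im[y:y+120,x:x+140],None,fx=5,fy=5,interpolation=cv2.INTER_CUBIC))
E
```

```text
t 5.85 p [559.9 -16.7 143. ] gap 10.7 F [-0.1  0.8 -2.1]
 cover-x-ish(z tool) [0.937 0.081 0.341] x tool [ 0.34   0.026 -0.94 ]
 -> shift cm [ 0.07  0.23 -0.05] turn deg [ 0.12 -0.08  0.13]
```

View pics/side3.png

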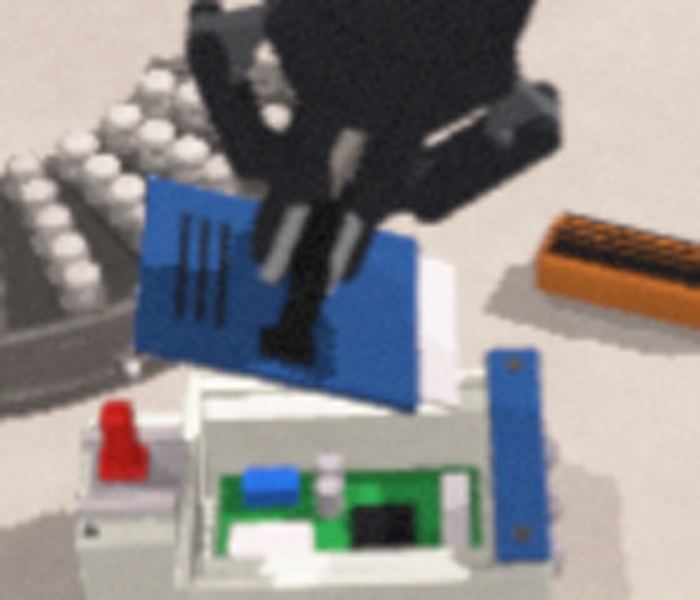

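View pics/top3.png

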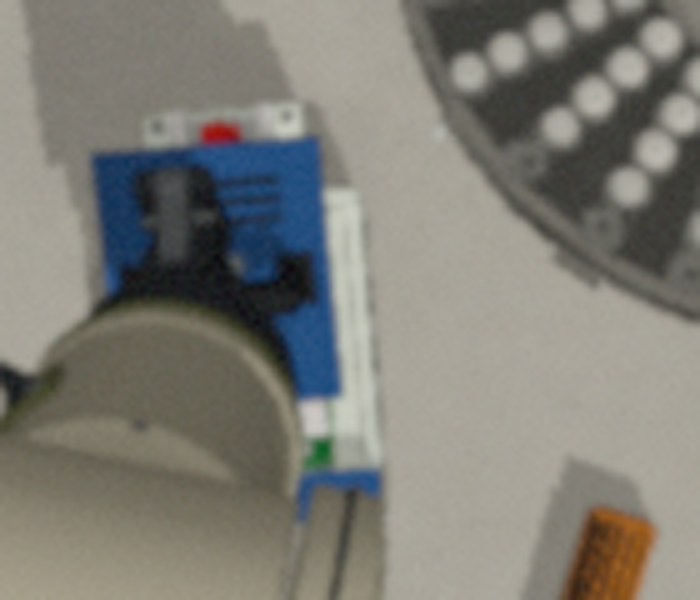

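The side view shows the cover tilted lip end down, with plate corners in the crop near (150,178), (138,350), (415,410) and (415,238). I'll check these against where the grasp geometry says they should be.

```bash
cat >> plan.py <<'E'
def cover_pose(gx=4,gz=33,gy=0):
    s,p,R=cur(); C=np.c_[R[:,2],-R[:,1],-R[:,0]]  # cover x=tool z, cover z=-tool x
    C[:,1]=np.cross(C[:,2],C[:,0]); g=p-19*R[:,0]
    return g-C@np.array([gx,gy,gz]),C
E
python3 - <<'E'
from plan import *
O,C=cover_pose()
pts=np.array([[56,-42,6],[56,42,6],[-44,42,6],[-44,-42,6],[-58,35,4],[-58,-35,4]])
W=O+pts@C.T
print('side crop',((proj("side",W)-[220,200])*5).round(0).tolist())
print('top crop',((proj("top",W)-[210,160])*5).round(0).tolist())
B=np.array([543.1,-15.8,0])
for yb in (4.3,4.8,5.2):
  Rb=Ro.from_euler('z',yb,degrees=True).as_matrix()
  bp=np.array([[-48,-52,55],[-48,52,55],[-68,-52,55],[-68,52,55],[86,0,82]])
  print(yb,'box side',((proj("side",B+bp@Rb.T)-[220,200])*5).round(0).tolist())
  print(yb,'box top c1',((proj("top",B+bp@Rb.T)-[220,170])*6).round(0).tolist())
E
```

```text
side crop [[147.0, 172.0], [133.0, 341.0], [421.0, 405.0], [418.0, 236.0], [458.0, 403.0], [454.0, 262.0]]
top crop [[317.0, 134.0], [87.0, 153.0], [119.0, 416.0], [343.0, 398.0], [143.0, 448.0], [328.0, 433.0]]
4.3 box side [[486.0, 349.0], [490.0, 560.0], [539.0, 348.0], [548.0, 558.0], [110.0, 406.0]]
4.3 box top c1 [[391.0, 499.0], [77.0, 521.0], [395.0, 560.0], [81.0, 582.0], [199.0, 96.0]]
4.8 box side [[484.0, 349.0], [492.0, 559.0], [538.0, 347.0], [549.0, 557.0], [110.0, 408.0]]
4.8 box top c1 [[392.0, 498.0], [79.0, 523.0], [397.0, 558.0], [83.0, 583.0], [197.0, 96.0]]
5.2 box side [[483.0, 348.0], [493.0, 558.0], [537.0, 346.0], [550.0, 556.0], [110.0, 409.0]]
5.2 box top c1 [[393.0, 497.0], [80.0, 524.0], [398.0, 557.0], [84.0, 584.0], [195.0, 96.0]]
```

Predicted and observed corners agree to about 1 px (2 mm), for both the box ledge and the cover. Next is descending to the pre-insertion pose.

```bash
cat >> plan.py <<'E'
B=np.array([543.1,-16.1,0]); yb=4.6; Rb=Ro.from_euler('z',yb,degrees=True).as_matrix()
def tgt(x,y,z,tilt): delta(B+Rb@np.array([x,y,z]),Rtool(yb,tilt))
def where():
    O,C=cover_pose(); f=lambda v:(Rb.T@(O+C@np.array(v)-B)).round(1)
    print(' box frame: grip',f([4,0,33]),'lip',f([-58,0,2]),'tilt',np.degrees(np.arccos(C[2,2])).round(2),'end',f([56,0,0]))
E
python3 - <<'E'
from plan import *
where(); tgt(9,0,99,20)
E
```

```text
box frame: grip [ 10.7  -2.3 161.5] lip [-37.   -2.6 111.2] tilt 19.98 end [ 70.8  -2.1 148.3]
t 5.95 p [560.4 -17.  143.7] gap 11.1 F [-0.1 -0.3 -1.8]
 cover-x-ish(z tool) [0.936 0.08  0.342] x tool [ 0.341  0.026 -0.94 ]
 -> shift cm [ 5.82  0.25 -2.29] turn deg [ 0.29 -0.02  0.09]
```

Emit:
servo_tool(
  commands=[
    [[255,0.3,0.1,-0.1,0.2,0,0],[255,1.1,0.2,-0.4,0.3,0,0],[255,2.2,0.2,-0.9,0.3,0,0],[255,3.4,0.2,-1.4,0.3,0,0],[255,4.5,0.2,-1.8,0.3,0,0],[255,5.3,0.2,-2.1,0.3,0,0],[255,5.8,0.25,-2.3,0.3,0,0],[255,5.8,0.25,-2.3,0.3,0,0]],
  ],
)

```text
time: 6.75
tool_pos: [557.6, -14.3, 79.9]
tcp_rot: [-0.1, 70.1, 4.4]
ft_force: [0.9, 0.5, -1.2]
finger_gap: 10.6
```

```bash
python3 - <<'E'
from plan import *
where(); tgt(9,0,99,20)
for n in ("top","side"):
    im,d=r.snapshot(n); im=np.ascontiguousarray(im[:,:,::-1]); cv2.imwrite(f"pics/{n}4_raw.png",im)
    x,y=(210,160) if n=="top" else (220,230)
    cv2.imwrite(f"pics/{n}4.png",cv2.resize(im[y:y+100,x:x+130],None,fx=6,fy=6,interpolation=cv2.INTER_CUBIC))
E
```

```text
box frame: grip [ 8.2  0.6 97.7] lip [-39.6   0.6  47.5] tilt 19.87 end [68.3  0.6 84.4]
t 6.75 p [557.6 -14.3  79.9] gap 10.6 F [ 0.9  0.5 -1.2]
 cover-x-ish(z tool) [0.937 0.075 0.34 ] x tool [ 0.339  0.026 -0.94 ]
 -> shift cm [-0.09 -0.06  0.13] turn deg [-0.   -0.13  0.05]
```

View pics/side4.png

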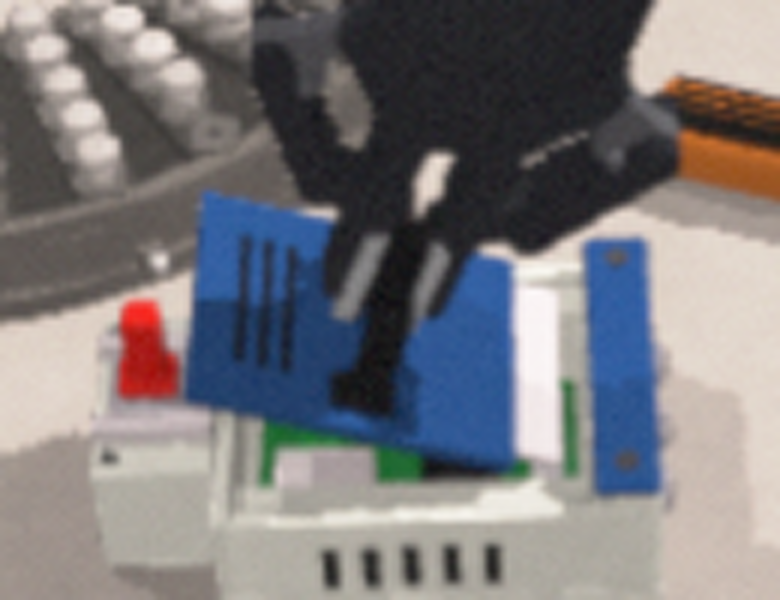

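View pics/top4.png

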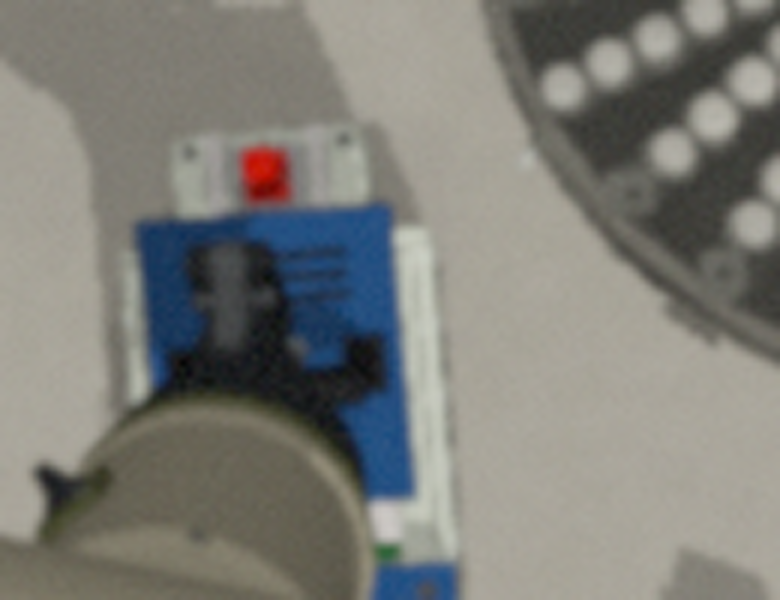

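The side view shows the lip at crop x≈562, about 8 mm short of the ledge at 590. The top view hints at some lateral offset, so I'll measure it numerically.

```bash
python3 - <<'E'
from plan import *
from meas import masks
fb=lambda P:((P-B)@Rb)
def edge(n,rows,lo,hi,z):pass
t=cv2.imread('pics/top4_raw.png'); b,_=masks(t)
O,C=cover_pose()
# right edge of cover (y=-42), per row last blue px in 255..285
for v in range(198,242,6):
    u=np.where(b[v,260:283])[0].max()+260+0.5
    # intersect ray with plate top plane z_c=6
    o,d=ray("top",[(u,v)]); n=C[:,2]; P=o+d[0]*(((O+6*n-o)@n)/(d[0]@n))
    print('R',v,u,'cover y',((P-O)@C).round(1),'box',fb(P).round(1))
for v in range(200,216,4):
    u=np.where(b[v,228:245])[0].min()+228-0.5
    o,d=ray("top",[(u,v)]); n=C[:,2]; P=o+d[0]*(((O+6*n-o)@n)/(d[0]@n))
    print('L',v,u,'cover y',((P-O)@C).round(1),'box',fb(P).round(1))
s=cv2.imread('pics/side4_raw.png'); b2,_=masks(s)
for u in (254,258,262,266,270,290,300):
    vs=np.where(b2[255:310,u])[0]+255
    for v,nm in((vs.min()-.5,'far'),(vs.max()+.5,'near')):
        o,d=ray("side",[(u,v)]); n=C[:,2]; P=o+d[0]*(((O+6*n-o)@n)/(d[0]@n))
        print(nm,u,v,'cover',((P-O)@C).round(1))
# box side walls in initial pics: outer edges from top
hsv=cv2.cvtColor(cv2.imread('pics/top0.png'),cv2.COLOR_BGR2HSV)
g=cv2.cvtColor(cv2.imread('pics/top0.png'),cv2.COLOR_BGR2GRAY)
for v in (215,225,235,245): print(v,g[v,226:250].tolist(),g[v,272:292].tolist())
E
```

```text
R 198 274.5 cover y [ 46.5 -40.7   6. ] box [ 58.3 -40.3  88.5]
R 204 274.5 cover y [ 34.7 -39.6   6. ] box [ 47.2 -39.2  84.5]
R 210 275.5 cover y [ 22.7 -40.4   6. ] box [ 35.9 -40.   80.4]
R 216 275.5 cover y [ 10.7 -39.3   6. ] box [ 24.7 -38.9  76.3]
R 222 276.5 cover y [ -1.4 -40.1   6. ] box [ 13.2 -39.8  72.1]
R 228 276.5 cover y [-13.5 -39.    6. ] box [  1.9 -38.7  68. ]
R 234 277.5 cover y [-25.9 -39.8   6. ] box [ -9.7 -39.5  63.8]
R 240 277.5 cover y [-38.1 -38.7   6. ] box [-21.2 -38.4  59.6]
L 200 233.5 cover y [48.7 38.7  6. ] box [60.4 39.1 89.2]
L 204 233.5 cover y [40.9 39.6  6. ] box [53.  39.9 86.5]
L 208 234.5 cover y [32.8 38.6  6. ] box [45.4 38.9 83.7]
L 212 234.5 cover y [24.9 39.5  6. ] box [38.  39.8 81. ]
far 254 261.5 cover [ 54.8 -40.7   6. ]
near 254 296.5 cover [50.  44.1  6. ]
far 258 262.5 cover [ 47.3 -40.5   6. ]
near 258 297.5 cover [42.9 44.4  6. ]
far 262 263.5 cover [ 39.7 -40.4   6. ]
near 262 298.5 cover [35.7 44.7  6. ]
far 266 264.5 cover [ 32.1 -40.2   6. ]
near 266 299.5 cover [28.6 44.9  6. ]
far 270 265.5 cover [ 24.5 -40.    6. ]
near
[... 389 characters left out ...]
, 167, 168, 168, 169, 170, 170]
225 [173, 161, 134, 118, 120, 155, 190, 204, 202, 198, 200, 202, 203, 204, 194, 162, 136, 127, 133, 151, 158, 157, 152, 143] [149, 119, 148, 190, 203, 203, 203, 199, 194, 199, 205, 193, 166, 161, 168, 169, 169, 172, 171, 169]
235 [162, 148, 129, 123, 117, 122, 156, 192, 200, 195, 199, 203, 204, 203, 204, 190, 156, 133, 124, 116, 106, 104, 107, 104] [83, 74, 100, 154, 194, 204, 207, 204, 196, 188, 197, 199, 181, 165, 167, 171, 170, 172, 172, 172]
245 [172, 171, 162, 149, 125, 116, 124, 158, 194, 199, 193, 199, 205, 207, 207, 201, 179, 145, 121, 112, 99, 82, 82, 77] [82, 76, 78, 113, 163, 196, 204, 201, 202, 194, 187, 197, 193, 170, 157, 167, 170, 172, 172, 172]
```

```bash
python3 - <<'E'
from plan import *
for p in ([(230.6,215)],[(233.3,245)],[(282.6,215)],[(285.1,245)]):
    P=onz("top",p,44)[0]; print(P.round(1),((P-B)@Rb).round(1))
tgt(-8.3,0,91.4,20); where()
E
```

```text
[576.1  40.   44. ] [37.4 53.2 44. ]
[515.7  33.6  44. ] [-23.4  51.8  44. ]
[576.6 -64.7  44. ] [ 29.4 -51.2  44. ]
[516.1 -70.3  44. ] [-31.2 -51.8  44. ]
t 6.85 p [558.6 -14.5  81.4] gap 10.8 F [-0.3  0.4 -1.9]
 cover-x-ish(z tool) [0.937 0.076 0.342] x tool [ 0.341  0.026 -0.94 ]
 -> shift cm [ 0.15 -0.03 -1.91] turn deg [0.01 0.   0.09]
 box frame: grip [ 9.1  0.4 99.3] lip [-38.5   0.3  49. ] tilt 20.0 end [69.3  0.3 86.1]
```

The cover sits centred in the hand within 1 mm and the box agrees with the model, so I slide the lip in.

Emit:
servo_tool(
  commands=[
    [[255,0,0,-0.2,-0.2,0,0],[255,0,0,-0.5,-0.5,0,0],[255,0.05,0,-0.9,-0.8,0,0],[255,0.1,0,-1.3,-0.8,0,0],[255,0.15,0,-1.6,-0.8,0,0],[255,0.15,0,-1.8,-0.8,0,0],[255,0.15,0,-1.9,-0.8,0,0],[255,0.15,0,-1.9,-0.8,0,0]],
  ],
)

```text
time: 7.65
tool_pos: [541.0, -15.9, 73.2]
tcp_rot: [-1.0, 70.0, 4.4]
ft_force: [0.1, -0.3, -2.1]
finger_gap: 10.5
```

```bash
sed -i 's/yb=4.6/yb=5.0/' plan.py; python3 - <<'E'
from plan import *
where(); tgt(-8.3,0,91.4,20)
for n in ("side",):
    im,d=r.snapshot(n); im=np.ascontiguousarray(im[:,:,::-1]); cv2.imwrite(f"pics/{n}5_raw.png",im)
    x,y=(210,160) if n=="top" else (220,230)
    cv2.imwrite(f"pics/{n}5.png",cv2.resize(im[y:y+100,x:x+130],None,fx=6,fy=6,interpolation=cv2.INTER_CUBIC))
E
```

```text
box frame: grip [-8.6  0.4 91.1] lip [-56.2  -0.1  40.8] tilt 19.98 end [51.6  0.7 77.9]
t 7.65 p [541.  -15.9  73.2] gap 10.5 F [ 0.1 -0.3 -2.1]
 cover-x-ish(z tool) [0.936 0.089 0.342] x tool [ 0.341  0.026 -0.94 ]
 -> shift cm [-0.02 -0.04  0.04] turn deg [ 0.43 -0.02  0.22]
```

View pics/side5.png

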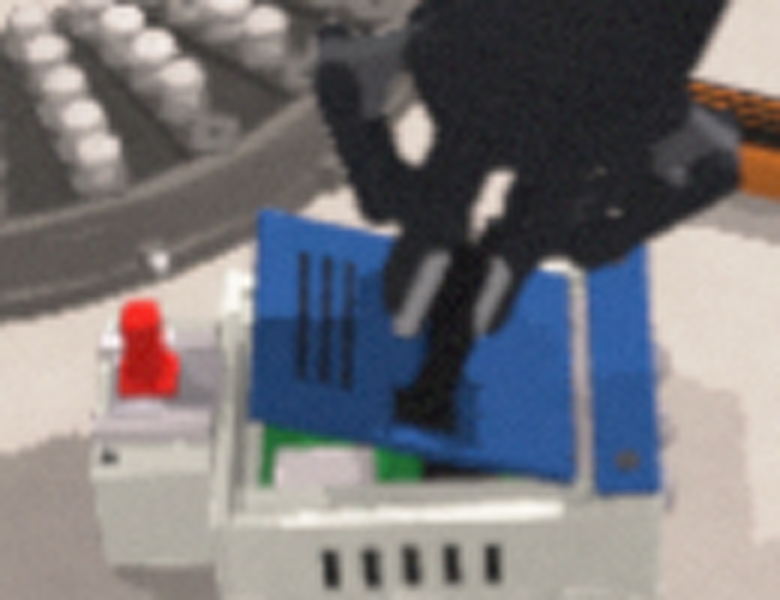

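The lip is under the ledge. The gap between the plate edge (x≈575) and the ledge (590) is about 4 mm, with no contact force. I compute the swing waypoints next.

```bash
cat >> plan.py <<'E'
def swing(ths,Lx0=-57.5,dyaw=0.65):
    s,p,Rc=cur()
    for th,Lx,Lz in ths:
        t=np.radians(th); c,sn=np.cos(t),np.sin(t)
        g=np.array([Lx+58*c+4*c-33*sn,0,Lz+58*sn+4*sn+33*c])
        R=Rtool(yb+dyaw,th); tcp=B+Rb@g+19*R[:,0]
        print(th,g.round(1),((Rc.T@(tcp-p))/10).round(2),np.degrees(Ro.from_matrix(Rc.T@R).as_rotvec()).round(2))
E
python3 - <<'E'
from plan import *
where(); swing([(17.5,-56,39.3),(15,-56.5,39.4),(12.5,-56.8,39.4),(10,-57,39.5),(7.5,-57.3,39.6),(5,-57.5,39.8)])
E
```

```text
box frame: grip [-8.4  0.4 91.2] lip [-56.1  -0.2  40.9] tilt 19.99 end [51.7  0.7 78. ]
17.5 [-6.8  0.  89.4] [ 0.22 -0.03  0.01] [-0.19  2.49  0.44]
15 [-5.2  0.  87.3] [ 0.47 -0.03  0.01] [-0.2   4.99  0.44]
12.5 [-3.4  0.  85. ] [ 0.74 -0.03  0.01] [-0.21  7.49  0.43]
10 [-1.7  0.  82.8] [ 1.   -0.03  0.01] [-0.22  9.99  0.43]
7.5 [-0.1  0.  80.4] [ 1.25 -0.03 -0.  ] [-0.23 12.49  0.42]
5 [ 1.4  0.  78.1] [ 1.51 -0.03 -0.02] [-0.24 14.99  0.42]
```

Emit:
servo_tool(
  commands=[
    [[255,0.1,0,0,0,1,0.2],[255,0.22,0,0,-0.2,2.5,0.4],[255,0.47,0,0,-0.2,5,0.4],[255,0.74,0,0,-0.2,7.5,0.4],[255,1.0,0,0,-0.2,10,0.4],[255,1.25,0,0,-0.2,12.5,0.4],[255,1.5,0,0,-0.2,15,0.4],[255,1.5,0,0,-0.2,15,0.4]],
  ],
)

```text
time: 8.5
tool_pos: [547.4, -15.5, 59.2]
tcp_rot: [-0.2, 85.1, 5.5]
ft_force: [0.0, -0.0, -0.3]
finger_gap: 10.9
```

```bash
python3 - <<'E'
from plan import *
where(); print(r.sense()['ft_force'].round(1)); swing([(4,-57.6,39.8),(3,-57.8,39.8),(2,-57.8,39.8),(1,-57.9,39.8),(0,-58,39.7),(0,-58,39)])
for n in ("side",):
    im,d=r.snapshot(n); im=np.ascontiguousarray(im[:,:,::-1]); cv2.imwrite(f"pics/{n}6_raw.png",im)
    x,y=(210,160) if n=="top" else (220,230)
    cv2.imwrite(f"pics/{n}6.png",cv2.resize(im[y:y+100,x:x+130],None,fx=6,fy=6,interpolation=cv2.INTER_CUBIC))
E
```

```text
box frame: grip [ 2.8  0.2 78.1] lip [-56.4  -0.5  41.9] tilt 4.91 end [57.4  0.8 49.7]
[ 0.  -0.  -0.3]
4 [ 1.9  0.  77. ] [ 0.1  -0.02 -0.12] [-0.01  0.91  0.02]
3 [ 2.4  0.  76. ] [ 0.21 -0.02 -0.12] [-0.01  1.91  0.02]
2 [ 3.   0.  74.9] [ 0.32 -0.02 -0.1 ] [-0.01  2.91  0.02]
1 [ 3.5  0.  73.9] [ 0.42 -0.02 -0.09] [-0.01  3.91  0.02]
0 [ 4.   0.  72.7] [ 0.54 -0.02 -0.09] [-0.01  4.91  0.02]
0 [ 4.  0. 72.] [ 0.61 -0.02 -0.09] [-0.01  4.91  0.02]
```

View pics/side6.png

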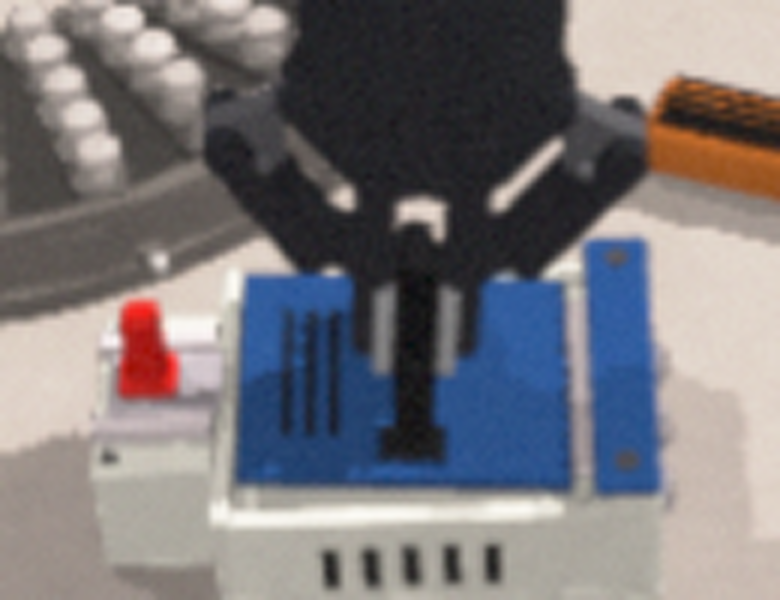

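The cover is nearly flat, about 1.5–2 mm towards +x. I correct that and finish the swing.

Emit:
servo_tool(
  commands=[
    [[255,0,0,-0.08,0,0,0],[255,0,0,-0.17,0,0,0],[255,0.1,0,-0.17,0,0.9,0],[255,0.2,0,-0.16,0,1.9,0],[255,0.3,0,-0.15,0,2.9,0],[255,0.4,0,-0.14,0,3.9,0],[255,0.5,0,-0.14,0,4.9,0],[255,0.55,0,-0.14,0,4.9,0]],
  ],
)

```text
time: 9.35
tool_pos: [545.5, -15.6, 54.9]
tcp_rot: [-169.2, 90.0, -163.6]
ft_force: [-11.8, 0.9, 20.8]
finger_gap: 10.8
```

```bash
python3 - <<'E'
from plan import *
where(); print(r.sense()['ft_force'].round(1)); swing([(0,-58,39.7),(0,-58,39)])
for n in ("side",):
    im,d=r.snapshot(n); im=np.ascontiguousarray(im[:,:,::-1]); cv2.imwrite(f"pics/{n}7_raw.png",im)
    x,y=(210,160) if n=="top" else (220,230)
    cv2.imwrite(f"pics/{n}7.png",cv2.resize(im[y:y+100,x:x+130],None,fx=6,fy=6,interpolation=cv2.INTER_CUBIC))
print(r.sense()['ft_force'].round(1),r.sense()['wrist_torque'].round(2))
E
```

```text
box frame: grip [ 2.4  0.3 73.9] lip [-59.6  -0.4  42.9] tilt 0.05 end [54.4  0.9 40.9]
[-11.8   0.9  20.8]
0 [ 4.   0.  72.7] [ 0.12 -0.04  0.16] [-0.02 -0.04  0.01]
0 [ 4.  0. 72.] [ 0.19 -0.03  0.16] [-0.02 -0.04  0.01]
[-9.   1.3 15.6] [0.12 1.51 0.01]
```

View pics/side7.png

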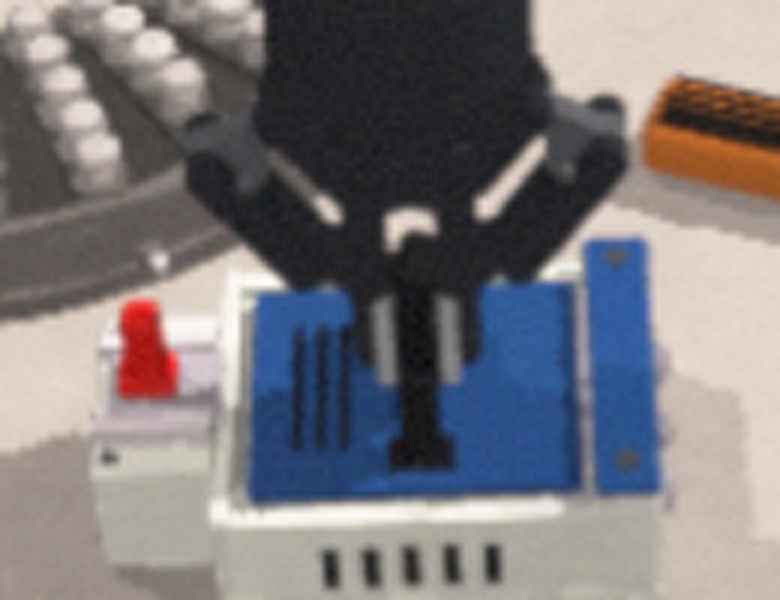

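The cover looks inside the opening, with the ledge gap about right, but there is a 15–20 N preload on the wrist. I open the fingers a little so it settles, then check.

Emit:
servo_tool(
  commands=[
    [[220,0,0,0,0,0,0],[200,0,0,0,0,0,0],[180,0,0,0,0,0,0],[170,0,0,0,0,0,0],[165,0,0,0,0,0,0],[165,0,0,0,0,0,0]],
  ],
)

```text
time: 10.0
tool_pos: [545.2, -15.6, 53.4]
tcp_rot: [-3.2, 89.9, 2.4]
ft_force: [0.1, -0.0, -0.0]
finger_gap: 30.2
```

```bash
python3 - <<'E'
from plan import *
where(); s=r.sense(); print(s['ft_force'].round(1),s['wrist_torque'].round(2),s['finger_gap'])
for n in ("side","top"):
    im,d=r.snapshot(n); im=np.ascontiguousarray(im[:,:,::-1]); cv2.imwrite(f"pics/{n}8_raw.png",im); np.save(f"pics/{n}8_d.npy",d)
    x,y=(210,160) if n=="top" else (220,230)
    cv2.imwrite(f"pics/{n}8.png",cv2.resize(im[y:y+100,x:x+130],None,fx=6,fy=6,interpolation=cv2.INTER_CUBIC))
E
```

```text
box frame: grip [ 2.1  0.3 72.4] lip [-59.9  -0.3  41.3] tilt 0.06 end [54.1  0.9 39.4]
[ 0.1 -0.  -0. ] [ 0.03  0.01 -0.03] 30.15455622495613
```

View pics/side8.png

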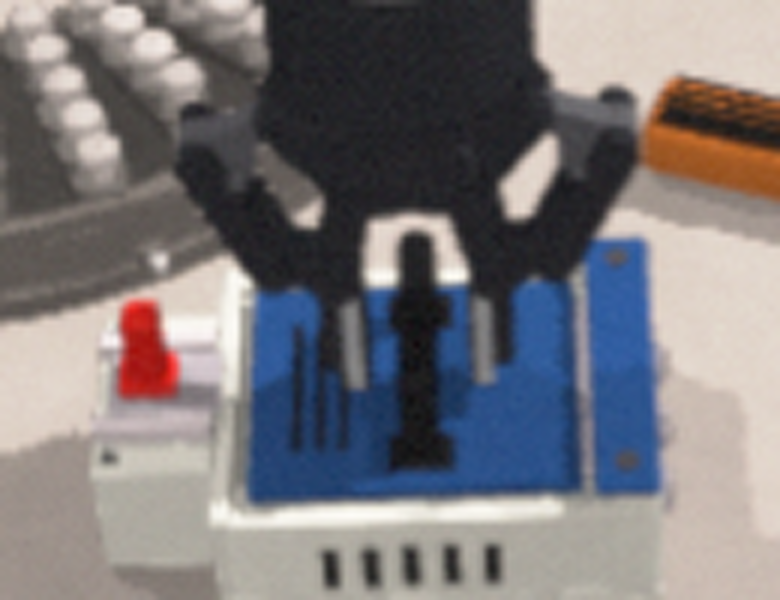

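View pics/top8.png

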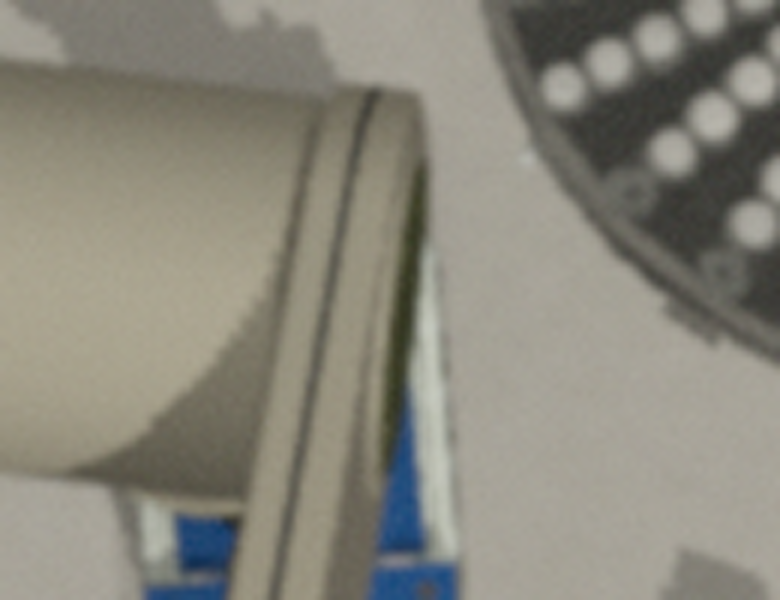

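The side view shows the cover in the opening and not held, with open fingers either side of the bar. I check it numerically against the seated prediction.

```bash
python3 - <<'E'
from plan import *
from meas import masks
for nm,dz in(("seat",0),("raised end 4",None)):
    pts=np.array([[56,-42,46],[56,42,46],[-44,42,46],[-44,-42,46],[4,-32,82],[4,32,82]],float)
    if dz is None: pts[:2,2]+=4
    print(nm,((proj("side",B+pts@Rb.T)-[220,230])*6+2.5).round(0).tolist())
s=cv2.imread('pics/side8_raw.png'); b,_=masks(s)
n=np.array([0,0,1.])
for u in (264,268,300,306,312):
    vs=np.where(b[270:320,u])[0]+270
    P=onz("side",[(u,vs.min()-.5),(u,vs.max()+.5)],46); print(u,vs.min(),vs.max(),((P-B)@Rb).round(1).tolist())
for v in (285,290,295,300,305):
    us=np.where(b[v,255:319])[0]+255; 
    j=[u for u in us if u<318]; P=onz("side",[(us.min()-.5,v)],46); print('end',v,us.min(),((P-B)@Rb).round(1).tolist())
    g=s[v,312:324].astype(int); print('   ledge side', b[v,310:326].tolist())
d=np.load('pics/side8_d.npy')
c=r.calibration("side"); 
for (u,v) in ((266,288),(266,305),(280,308),(300,308),(310,300),(310,285)):
    w=d[v-2:v+3,u-2:u+3]; z=np.median(w[w>0]); o,dd=ray("side",[(u,v)]); P=o+dd[0]*z; print('depth',u,v,((P-B)@Rb).round(1))
E
```

```text
seat [[251.0, 293.0], [240.0, 496.0], [579.0, 487.0], [572.0, 283.0], [412.0, 228.0], [410.0, 383.0]]
raised end 4 [[250.0, 284.0], [239.0, 487.0], [579.0, 487.0], [572.0, 283.0], [412.0, 228.0], [410.0, 383.0]]
264 279 312 [[51.0, -41.5, 46.0], [48.0, 42.7, 46.0]]
268 279 312 [[43.5, -41.2, 46.0], [41.0, 43.0, 46.0]]
300 294 311 [[-16.0, -0.7, 46.0], [-15.6, 42.8, 46.0]]
306 277 311 [[-27.5, -43.5, 46.0], [-26.2, 43.2, 46.0]]
312 277 311 [[-38.7, -43.1, 46.0], [-36.8, 43.6, 46.0]]
end 285 263 [[53.2, -24.8, 46.0]]
   ledge side [255, 255, 255, 255, 255, 0, 0, 0, 0, 255, 255, 255, 255, 255, 255, 255]
end 290 263 [[52.7, -12.1, 46.0]]
   ledge side [255, 255, 255, 255, 255, 255, 0, 0, 0, 255, 255, 255, 255, 255, 255, 255]
end 295 262 [[54.1, 0.3, 46.0]]
   ledge side [255, 255, 255, 255, 255, 255, 0, 0, 0, 255, 255, 255, 255, 255, 255, 255]
end 300 262 [[53.6, 12.6, 46.0]]
   ledge side [255, 255, 255, 255, 255, 255, 0, 0, 0, 255, 255, 255, 255, 255, 255, 255]
end 305 262 [[53.1, 24.8, 46.0]]
   ledge side [255, 255, 255, 255, 255, 255, 0, 0, 0, 255, 255, 255, 255, 0, 0, 0]
depth 266 288 [ 46.4 -16.7  46.2]
depth 266 305 [45.  25.9 46.9]
depth 280 308 [19.8 34.2 47.1]
depth 300 308 [-15.7  35.1  46.6]
depth 310 300 [-33.8  17.1  47.1]
depth 310 285 [-34.5 -19.4  48. ]
```

The cover is home: top surface 46–47 mm everywhere, about 1.5 mm towards the ledge, within tolerance. Now I retreat straight up and locate the knob.

Emit:
servo_tool(
  commands=[
    [[165,-0.3,0,0,0,0,0],[165,-1,0,0,0,0,0],[165,-2.5,0,0,0,0,0],[160,-4.5,0,0,0,0,0],[150,-6.5,0,0,0,0,0],[140,-8,0,0,0,0,0],[140,-8.5,0,0,0,0,0],[140,-8.5,0,0,0,0,0]],
  ],
)

```text
time: 10.9
tool_pos: [545.9, -15.7, 139.9]
tcp_rot: [-10.0, 89.8, -4.4]
ft_force: [0.5, 0.4, -0.3]
finger_gap: 38.8
```

```bash
python3 - <<'E'
from plan import *
from meas import *
where()
im,d=r.snapshot("side"); im=np.ascontiguousarray(im[:,:,::-1]); cv2.imwrite("pics/side9_raw.png",im)
cv2.imwrite("pics/side9.png",cv2.resize(im[220:330,220:350],None,fx=6,fy=6,interpolation=cv2.INTER_CUBIC))
_,rd=masks(im); k=blobs(rd,232,270,258,302); x,y,w,h=cv2.boundingRect(k); print((x,y,w,h))
for v in range(y,y+h):
    us=np.where(rd[v,x:x+w])[0]+x; print(v,us.min(),us.max())
# knob top 4 rows
P=onz("side",[(x+2.8,y+2)],82); print('knob top est box',((P-B)@Rb).round(1))
print('pred knob',proj("side",B+np.array([[86,0,82],[86,0,74],[83,0,82],[83,0,74],[68,0,82]])@Rb.T).round(1).tolist())
print('top pred',proj("top",B+np.array([[86,0,82],[83,0,82]])@Rb.T).round(1).tolist())
delta(B+Rb@np.array([84.5,0,130]),Rtool(yb,0)); 
E
```

```text
box frame: grip [  2.8   0.2 158.9] lip [-59.1  -0.5 127.7] tilt 0.21 end [ 54.9   0.7 126.1]
(240, 280, 10, 16)
280 242 244
281 241 245
282 240 245
283 240 245
284 240 245
285 241 246
286 241 246
287 241 246
288 241 247
289 241 248
290 240 248
291 240 249
292 240 248
293 240 248
294 240 248
295 240 247
knob top est box [[84.6  1.2 82. ]]
pred knob [[242.0, 281.6], [242.5, 284.7], [243.7, 281.5], [244.2, 284.6], [252.1, 281.3]]
top pred [[252.8, 186.0], [253.0, 187.5]]
t 10.95 p [545.2 -15.6 138.7] gap 38.4 F [0.  0.2 0.1]
 cover-x-ish(z tool) [0.995 0.098 0.002] x tool [ 0.002 -0.    -1.   ]
 -> shift cm [ 2.78 -0.12  8.23] turn deg [0.61 0.1  0.01]
```

View pics/side9.png

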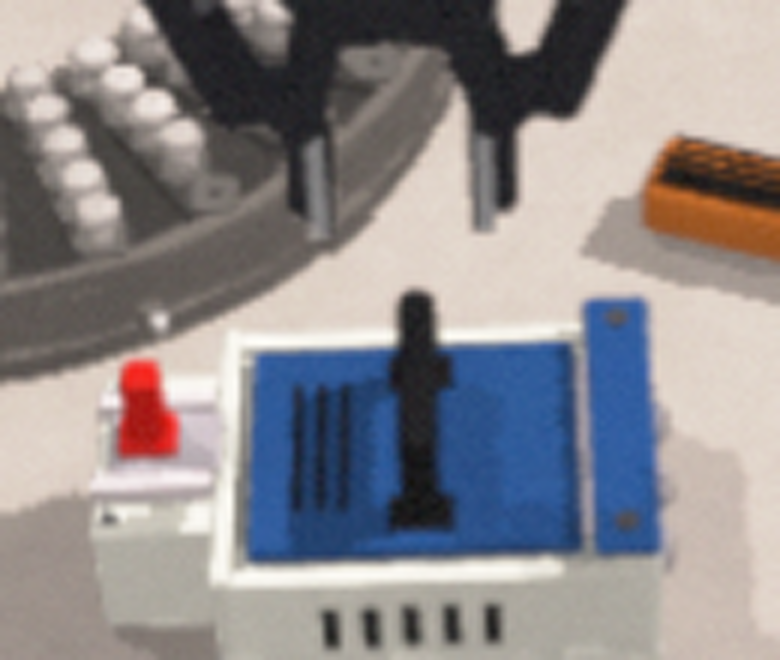

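The view shows the cover seated flush and untouched, and the knob at about box x = 84.6, y ≈ 0. I move above it.

Emit:
servo_tool(
  commands=[
    [[140,0,0,0.5,0,0,0],[140,0,0,2,0.6,0,0],[140,0,-0.1,4,0.6,0,0],[140,0.6,-0.1,6,0.6,0,0],[140,1.4,-0.1,7.4,0.6,0,0],[140,2.2,-0.1,8.1,0.6,0,0],[140,2.8,-0.1,8.2,0.6,0,0],[140,2.8,-0.1,8.2,0.6,0,0]],
  ],
)

```text
time: 11.75
tool_pos: [625.4, -8.4, 108.4]
tcp_rot: [167.2, 89.9, 172.3]
ft_force: [-0.1, 0.6, 0.2]
finger_gap: 38.8
```

```bash
python3 - <<'E'
from plan import *
where(); delta(B+Rb@np.array([84.5,0,82]),Rtool(yb,0))
E
```

```text
box frame: grip [ 82.7   0.4 127.4] lip [20.6  0.4 96.6] tilt 0.14 end [134.6   0.5  94.3]
t 11.75 p [625.4  -8.4 108.4] gap 38.8 F [-0.1  0.6  0.2]
 cover-x-ish(z tool) [ 0.996  0.087 -0.002] x tool [-0.002  0.    -1.   ]
 -> shift cm [ 4.54 -0.05  0.2 ] turn deg [ 0.02 -0.14 -0.03]
```

Emit:
servo_tool(
  commands=[
    [[140,0.4,0,0.1,0,0,0],[140,1.2,0,0.2,0,0,0],[140,2.2,0,0.2,0,0,0],[140,3.2,0,0.2,0,0,0],[140,4,0,0.2,0,0,0],[140,4.4,0,0.2,0,0,0],[140,4.5,0,0.2,0,0,0],[140,4.5,0,0.2,0,0,0]],
  ],
)

```text
time: 12.55
tool_pos: [629.0, -8.4, 65.6]
tcp_rot: [-3.2, 89.9, 1.8]
ft_force: [0.4, 0.2, 0.7]
finger_gap: 38.2
```

Emit:
servo_tool(
  commands=[
    [[170,0,0,0,0,0,0],[200,0,0,0,0,0,0],[225,0,0,0,0,0,0],[240,0,0,0,0,0,0],[240,0,0,0,0,0,0],[240,0,0,0,0,0,0]],
  ],
  force=25,
)

```text
time: 13.15
tool_pos: [628.8, -8.4, 66.2]
tcp_rot: [-11.7, 89.9, -6.6]
ft_force: [-5.3, -0.2, 5.6]
finger_gap: 11.3
```

```bash
python3 - <<'E'
from plan import *
where(); delta(B+Rb@np.array([68,0,82]),Rtool(yb,0))
im,d=r.snapshot("side"); im=np.ascontiguousarray(im[:,:,::-1])
cv2.imwrite("pics/side10.png",cv2.resize(im[220:330,220:350],None,fx=6,fy=6,interpolation=cv2.INTER_CUBIC))
E
```

```text
box frame: grip [86.   0.2 85.2] lip [24.1  0.1 54.2] tilt 0.06 end [138.1   0.2  52.3]
t 13.15 p [628.8  -8.4  66.2] gap 11.3 F [-5.3 -0.2  5.6]
 cover-x-ish(z tool) [0.996 0.087 0.001] x tool [ 0.001 -0.    -1.   ]
 -> shift cm [ 0.32 -0.02 -1.81] turn deg [0.02 0.06 0.01]
```

View pics/side10.png

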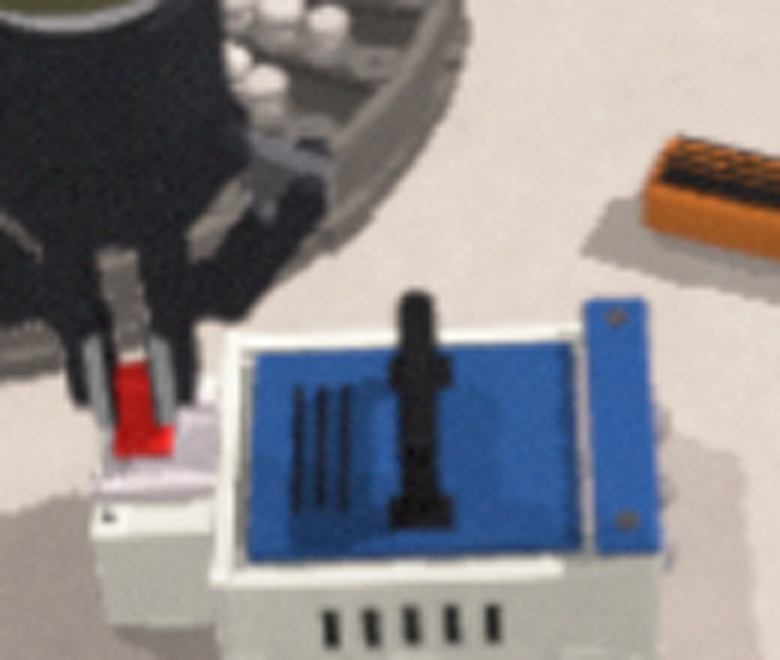

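The fingers hold the knob at box x ≈ 86. I slide it about 18 mm towards the ledge.

Emit:
servo_tool(
  commands=[
    [[240,0,0,-0.2,0,0,0],[240,0,0,-0.5,0,0,0],[240,0,0,-0.8,0,0,0],[240,0,0,-1.1,0,0,0],[240,0,0,-1.4,0,0,0],[240,0,0,-1.6,0,0,0],[240,0,0,-1.75,0,0,0],[240,0,0,-1.75,0,0,0]],
  ],
)

```text
time: 14.0
tool_pos: [611.6, -10.0, 66.3]
tcp_rot: [-8.7, 89.9, -3.7]
ft_force: [1.6, 0.2, 5.7]
finger_gap: 11.3
```

```bash
python3 - <<'E'
from plan import *
where(); delta(B+Rb@np.array([68,0,82]),Rtool(yb,0))
E
```

```text
box frame: grip [68.7  0.1 85.3] lip [ 6.8  0.1 54.1] tilt 0.12 end [1.208e+02 1.000e-01 5.240e+01]
t 14.0 p [611.6 -10.   66.3] gap 11.3 F [1.6 0.2 5.7]
 cover-x-ish(z tool) [0.996 0.087 0.002] x tool [ 0.002 -0.    -1.   ]
 -> shift cm [ 0.33 -0.01 -0.08] turn deg [0.01 0.12 0.02]
```

Only friction is felt, so it is not yet at the stop. I push further in small steps.

Emit:
servo_tool(
  commands=[
    [[240,0,0,-0.05,0,0,0],[240,0,0,-0.1,0,0,0],[240,0,0,-0.15,0,0,0],[240,0,0,-0.15,0,0,0]],
  ],
)

```text
time: 14.4
tool_pos: [610.7, -10.1, 66.3]
tcp_rot: [-6.5, 89.8, -1.5]
ft_force: [4.7, -0.4, 4.6]
finger_gap: 11.1
```

Emit:
servo_tool(
  commands=[
    [[240,0,0,-0.05,0,0,0],[240,0,0,-0.1,0,0,0],[240,0,0,-0.1,0,0,0]],
  ],
)

```text
time: 14.7
tool_pos: [610.6, -10.1, 66.4]
tcp_rot: [-5.0, 89.7, 0.1]
ft_force: [9.5, 1.6, 2.7]
finger_gap: 11.1
```

Force rises to 9.5 N with no further travel, so the bolt is against its stop. I release and retreat upward.

Emit:
servo_tool(
  commands=[
    [[220,0,0,0.1,0,0,0],[200,0,0,0.1,0,0,0],[180,0,0,0.1,0,0,0],[160,0,0,0.1,0,0,0],[150,0,0,0.1,0,0,0],[150,0,0,0.1,0,0,0]],
  ],
)

```text
time: 15.3
tool_pos: [609.6, -10.0, 65.3]
tcp_rot: [5.7, 90.0, 10.7]
ft_force: [-0.2, 0.3, 0.3]
finger_gap: 35.3
```

Emit:
servo_tool(
  commands=[
    [[150,-0.3,0,0,0,0,0],[150,-1.2,0,0,0,0,0],[150,-3,0,0,0,0,0],[150,-5,0,0,0,0,0],[150,-7.5,0,0,0,0,0],[150,-10,0,0,0,0,0],[150,-12,0,0,0,0,0],[150,-13,0,0,0,0,0]],
  ],
)

```text
time: 16.1
tool_pos: [611.1, -10.2, 199.3]
tcp_rot: [-9.3, 89.7, -4.3]
ft_force: [-0.5, -0.3, -0.3]
finger_gap: 35.1
```

Emit:
servo_tool(
  commands=[
    [[150,0,-1,0,0,0,0],[150,0,-4,0,0,0,0],[150,0,-8,0,0,0,0],[150,0,-12,0,0,0,0],[150,0,-16,0,0,0,0],[150,0,-19,0,0,0,0],[150,0,-20,0,0,0,0],[150,0,-20,0,0,0,0]],
  ],
)

```text
time: 16.9
tool_pos: [626.4, -211.0, 194.0]
tcp_rot: [134.0, 89.9, 138.9]
ft_force: [-0.9, 1.0, -1.1]
finger_gap: 35.1
```

```bash
python3 - <<'E'
from plan import *
from meas import *
s=r.sense(); print(s['time'],s['tool_pos'].round(1),s['ft_force'].round(1))
for n in ("side","top"):
    im,d=r.snapshot(n); im=np.ascontiguousarray(im[:,:,::-1]); cv2.imwrite(f"pics/{n}11_raw.png",im); np.save(f"pics/{n}11_d.npy",d)
    x,y=(215,160) if n=="top" else (220,225)
    cv2.imwrite(f"pics/{n}11.png",cv2.resize(im[y:y+110,x:x+130],None,fx=6,fy=6,interpolation=cv2.INTER_CUBIC))
    _,rd=masks(im); k=blobs(rd,*((232,270,272,302) if n=="side" else (235,170,280,210))); print(n,cv2.boundingRect(k),side_center(k))
    print(' pred knob home/3.5 short',proj(n,B+np.array([[68,0,82],[71.5,0,82],[86,0,82]])@Rb.T).round(1).tolist())
E
```

```text
16.9 [ 626.4 -211.   194. ] [-0.9  1.  -1.1]
side (249, 280, 10, 16) (252.96756756756756, 288.31891891891894)
 pred knob home/3.5 short [[252.1, 281.3], [250.2, 281.3], [242.0, 281.6]]
top (251, 193, 8, 9) (254.16460905349794, 196.76954732510288)
 pred knob home/3.5 short [[253.5, 195.1], [253.4, 193.4], [252.8, 186.0]]
```

View pics/side11.png

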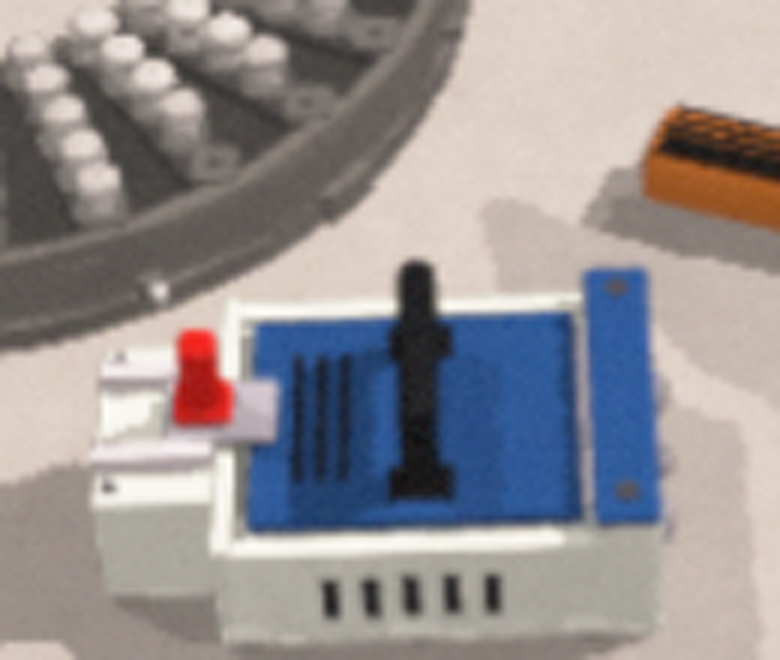

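View pics/top11.png

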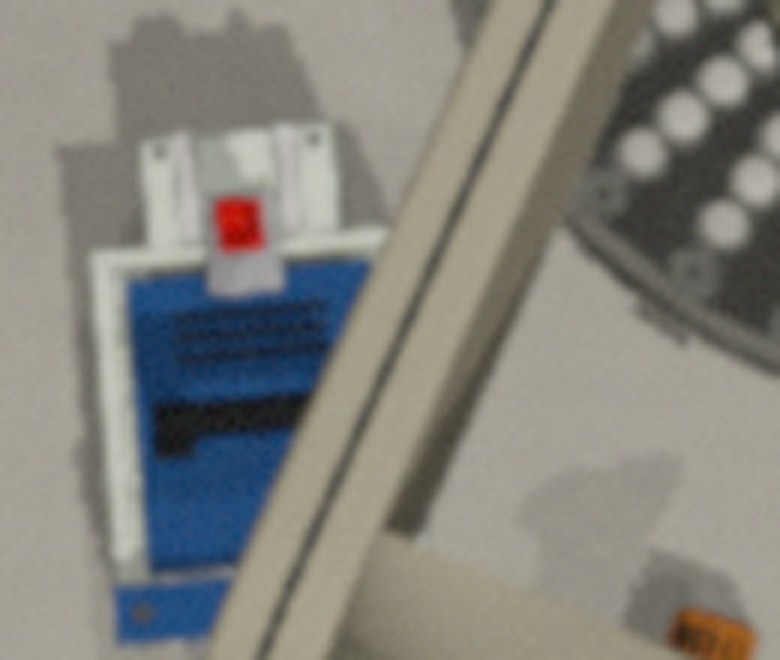

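The views show the bolt tongue lying over the cover's edge, with the knob on its predicted home pixel. The cover is flush and unmoved and the arm is clear, so I hand in.

```bash
python3 - <<'E'
from bench import r
print(r.hand_in()); print(r.sense()['time'])
E
```

```text
the job is handed in; nothing more can be done
None
the job is handed in; nothing more can be done
```

I closed the box and handed the job in at about 17 s. The cover is seated under the ledge and the bolt is home over its edge. No verdict was reported.

- **Cover:** I put the lip under the ledge at about 20° tilt, swung the cover flat and let go. After release its top measured 46–48 mm above the worktop, against 46 expected. It lies about 1.5–2 mm towards the ledge from nominal, inside the 5 mm tolerance.
- **Bolt:** I slid it by the knob until the force rose to 9.5 N with no more travel. In the last views the knob is within 2 pixels of its predicted home position in both cameras, and the tongue lies over the cover's edge.
- **Arm:** it had moved clear and was touching nothing before I handed in.

- **Disagreements:** just before I released the cover, the wrist read about 20 N upward and 12 N sideways. That went to zero on release and the cover did not visibly move. Box yaw estimates ranged from 4.2° to 5.3° (I used 5.0°).
- **Not checked:** I did not measure the tin, jar, screwdriver and hex keys again at the end. The tool moved well above them throughout.

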